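# Switch off the dry-block heater and flip its lid open

### The arm

A 6-joint arm with a two-finger parallel gripper is mounted at the origin on the work surface. World frame = base frame: x ahead of the robot, y to its left, z up, the work surface at z = 0. Lengths are in m, angles in rad, forces in N, time in s.
With the tool pointing down it reaches from about 0.35 to 0.775 m from the base axis. Payload 5.5 kg.
Tool frame: the origin (TCP) lies between the finger pads; the fingertips stand 22 mm ahead of it and the grasp point (between the pads) lies 3 mm ahead of it; z points along the fingers, y is the line along which they close (so a half turn about z gives the same grasp; the last joint's range is limited). The gripper opens to 85 mm and grips with 20 to 120 N. Pads are 22 mm wide; open, the fingers measure 114 mm over their backs; the gripper's body (76 mm by 85 mm) begins 54 mm behind the grasp point. The pads swing forward as they close: fully open they stand 13 mm farther back than shut.
Start: joints at [1.027, 0.313, 0.046, 1.304, 0, 1.431], TCP at [0.226, 0.529, 0.216] pointing down, gripper open.
Joint ranges: [-2.76, 2.76], [-0.86, 1.69], [-1.03, 1.26], [-2.2, 2.34], [-1.47, 1.5], [-3.14, 3.14]. Speed limits (rad/s): [2.57, 2.57, 3.14, 3.14, 3.14, 3.14].

### API

Orientations are given as a unit quaternion [x, y, z, w].
In Python, from station import r gives the robot as it stands.
- The arm moves only by the tool move_arm, never from a script. Its argument "targets" is a list of rows, each an object with "travel": the shift along the tool's x, y, z in cm, a list of three; "dr": the turn, a rotation vector about the tool's x, y, z in rad, a list of three; "fingers": the closure in counts, from 0 (fully open) to 255 (shut). In form: [{"travel": [dx, dy, dz], "dr": [ax, ay, az], "fingers": fingers}, ...]. A call has exactly 10 rows; each row is the pose to reach, as a shift and turn from the pose commanded when the call began, along the tool's axes at that moment; what a row does not reach only later rows make up. A row lasts 1/10 s, in which the tool goes at most 50 mm and 8.59 degrees, less where a joint would pass 70% of its speed; a pose out of reach is approached as far as the arm can. A call with a gripper value outside its range is refused whole. The fingers move at their own pace and stop on an object; the grip force is fixed at half the most. Time passes only in rows, so rows that repeat a pose let the fingers close, or fill a call up. It gives the time, the measured TCP pose, the force, the opening and the grip force at its end, in the units of the state.
- r.sense(): the state, without advancing time (a new reading comes with each control period).
- r.read_camera(name): name is "scene" or "top" or "wrist"; returns a dict with "image" (480x640x3 uint8, blue, green, red), "fx", "fy", "cx", "cy" (pixels), "cam_to_world" (4x4, takes a point from camera to world coordinates); the wrist camera has in their place "mount" (4x4, takes a point from camera to tool coordinates, whose origin is the TCP and whose axes are the flange's). Camera axes: x right, y down, z forward; pixel columns grow to the right and rows downward; lengths in m; the calibration is good to about 2 mm. A picture is of the moment at which its call begins: read the wrist's pose just before it. There is no depth.
- r.sign_off(): hands the job in; it is judged then, once.
Trained networks look in a picture, given as the dict that the camera call returned (one of the last four; its "shot" number tells which), for a name from the list of things; names that differ only in an ending like _2 or _b are one class to them, and where a whole thing is asked for, a point or a joint stands for the part that bears it (a point fixed in the world has none). Each returns a list of dicts, best first, with "conf" (0 to 1); they miss things now and then, are a little off and sometimes report something else, mostly with a low value. They report only what shows in the picture. A call takes as long as a camera call. They do not tell look-alikes from the thing itself.
- r.boxes_of(picture, label): "box" ([left, top, width, height] in pixels, round what is visible of it).
The state is a dict: "time_s": time; "qpos": joint angles; "joint_vel": joint speeds; "joint_torque": joint torques, N m; "ee_pos": TCP position; "tcp_rot": TCP orientation; "contact_force": force on the tool from outside, world axes, zero at the start; "moment": the same for the moment, N m; "opening": finger opening in m; "grip_force": force on a finger pad.
Only numpy, scipy, OpenCV 4.12 (cv2) and the standard library are available. Lean on these libraries where they do the work, as an engineer would, in place of code of your own. Each camera call takes 0.05 s, during which the arm holds its last target. There are 200 camera calls.

### The job

Switch off the dry-block heater that has the blue lid by pressing its red button all the way down, then flip that lid up and right over with a fingertip until it leans back against its stop and stays open by itself. Only press and push, with no pinching and no force beyond a light push on the lid: nothing is to be picked up. Leave the heater with the grey lid closed and its button unpressed, and do not disturb the glassware standing around.

Things in the scene. Friction and masses are not known exactly. Their poses are not given: they have to be found in the camera images.
- blue_heater: white dry-block heater with blue lid, box 200 (x) x 170 (y) x 80 mm high, fixed to the bench; origin at the centre of its underside, z up, its front (dark display) faces own -x. Flat deck 80 mm above the bench. The lid is hinged along y at own x = +85 mm on the deck; ahead of the lid's lip (own x -100 to -60 mm) the deck is free but for the button
- blue_button (a joint): red push button, diameter 24 mm, on the deck of the heater with the blue lid at the heater's own x = -78, y = +55 mm, its top 22 mm above the deck, in a black collar 40 mm across and 12 mm high. Value 0 up, 0.006 m fully down; spring, about 5 N fully down; comes up again when let go
- blue_lid (a joint): hinge of the blue lid: 0 closed on the deck, grows as the lid's front rises, stop at 1.95 rad (leaning back behind the hinge). Lid 100 to 210 g, hinge almost free: below about 1.34 rad it falls shut, beyond that it falls back onto its stop and stays. Opens by pushing up under the lip with a fingertip and following it round the hinge; 1 to 4 N will do
- blue_lid_lip (a point): middle of the front upper edge of the blue lid's finger lip, at x -145, z +32 mm in the lid's frame (origin at the hinge). The lip, 60 mm wide in y, 5 mm thick, overhangs the lid's front by 30 mm and slopes up forward by 0.35 rad; its underside is 17 mm above the deck at the lid, 27 mm at its front
- blue_lid_hinge (a point): middle of the blue lid's hinge line, at deck height; turns with the lid, axes parallel to the heater's when closed. In this frame the lid is a hollow cover open below: x -115 to 0, y -65 to +65, z 0 to 20 mm, walls 4 mm; its front lower edge is at x -115, z 0
- grey_heater: white dry-block heater with grey lid, box 200 (x) x 170 (y) x 80 mm high, fixed to the bench; origin at the centre of its underside, z up, its front (dark display) faces own -x. Flat deck 80 mm above the bench. The lid is hinged along y at own x = +85 mm on the deck; ahead of the lid's lip (own x -100 to -60 mm) the deck is free but for the button. Not to be used
- grey_button (a joint): red push button, diameter 24 mm, on the deck of the heater with the grey lid at the heater's own x = -78, y = +55 mm, its top 22 mm above the deck, in a black collar 40 mm across and 12 mm high. Value 0 up, 0.006 m fully down; spring, about 5 N fully down; comes up again when let go. Not to be pressed
- grey_lid (a joint): hinge of the grey lid: 0 closed on the deck, grows as the lid's front rises, stop at 1.95 rad (leaning back behind the hinge). Same shape as the blue lid. To stay closed
- vial_a: loose amber glass vial with black cap, 26 mm diameter, 55 mm high, standing; origin under its centre, z up
- vial_b: second vial, the same
- flask: loose conical flask, yellow-green, with black stopper, 76 mm diameter at the foot, 130 mm high; origin under its centre, z up
- beaker: loose open glass beaker, 68 mm diameter, 85 mm high; origin under its centre, z up
- dish: loose cream evaporating dish, 90 mm diameter, 30 mm high; origin under its centre, z up
- reagent: loose amber reagent bottle with blue cap, 60 mm diameter, 130 mm high; origin under its centre, z up
Things that resemble listed ones, but are neither listed nor needed, are in the scene too. Several things look just like the flask: the one meant starts farthest to the robot's left.

How it is judged:
By the outcome, as a careful person would: the job done as asked, in the order asked, and still so for the second after the job is handed in, with the robot touching nothing.
It also fails if it takes over 45 s, if anything falls off the work surface, if the arm or the gripper's body presses on something with over 40 N, if the wrist force passes 120 N, or if a joint passes its speed limit or range.

## Working session

There is one attempt and no reset: what is moved stays moved. The work goes in short steps, Python scripts to look and compute and a tool call to move; the robot and the scene stay as the last step left them, time stands still between calls to the robot, and variables do not carry over. Pictures are saved under pics/ and viewed, at most 10 in all, crops included, and the job is handed in when it is done.

Besides the shell and the picture viewer there is one more tool, called by a JSON object that holds its "fn" and its "kwargs", one argument or row to a line. move_arm: Moves the arm, as the interface text tells. Its arguments: {"type":"object","properties":{"targets":{"type":"array"}},"required":["targets"]}

```bash
ls; mkdir -p pics; python3 - <<'E'
from station import r
import cv2
s=r.sense();print({k:s[k] for k in('time_s','ee_pos','tcp_rot','opening')})
for n in('scene','top'):
    p=r.read_camera(n);cv2.imwrite(f'pics/{n}0.png',p['image'])
    print(n,p['fx'],p['fy'],p['cx'],p['cy'],p['cam_to_world'])
    for l in('blue_heater','blue_button','blue_lid','blue_lid_lip','grey_heater','flask','vial_a','beaker','dish','reagent'):
        print(l,[(d['box'],round(d['conf'],2)) for d in r.boxes_of(p,l)][:5])
E
```

```text
pics
{'time_s': 0.0, 'ee_pos': array([0.22566759, 0.52828273, 0.21461086]), 'tcp_rot': array([ 2.00536683e-01,  9.79685773e-01, -8.59823816e-04, -2.91476659e-04]), 'opening': 0.08548755621848678}
scene 445.7300444879735 445.7300444879735 322.2404703173933 243.5532660122181 [[-0.56564802  0.60916483 -0.55584218  1.09924161]
 [ 0.82453253  0.40656537 -0.39351074  0.3915322 ]
 [-0.01372672 -0.68089853 -0.73224912  0.73226948]
 [ 0.          0.          0.          1.        ]]
blue_heater [([332.6, 209.0, 120.9, 120.4], 0.76)]
blue_button []
blue_lid [([345.6, 221.2, 90.2, 74.7], 0.89)]
blue_lid_lip [([345.1, 219.6, 86.9, 76.8], 0.57)]
grey_heater [([210.8, 157.7, 106.1, 100.8], 0.74)]
flask [([225.6, 270.7, 44.0, 59.9], 0.95), ([184.9, 160.0, 29.1, 51.8], 0.73)]
vial_a [([300.2, 244.3, 15.9, 21.7], 0.69), ([333.7, 209.9, 119.7, 118.7], 0.33)]
beaker [([300.6, 319.4, 39.8, 56.7], 0.84)]
dish [([173.9, 258.5, 42.7, 35.6], 0.76)]
reagent [([210.9, 158.8, 106.9, 99.0], 0.41)]
top 479.67877707142117 479.67877707142117 322.9785186126565 240.0943936579279 [[ 0.02357111 -0.99249607  0.11998315
[... 218 characters left out ...]
 ([334.3, 130.4, 42.3, 47.8], 0.54)]
blue_button [([338.1, 322.3, 16.4, 17.4], 0.6), ([211.3, 303.5, 13.0, 10.9], 0.53)]
blue_lid [([213.5, 219.2, 75.1, 84.3], 0.8)]
blue_lid_lip [([215.9, 217.4, 72.3, 84.6], 0.93), ([398.1, 137.3, 45.2, 44.9], 0.57), ([337.1, 131.2, 34.4, 45.3], 0.55)]
grey_heater [([371.1, 217.1, 108.4, 112.3], 0.91), ([401.0, 312.4, 11.6, 13.7], 0.61)]
flask [([336.4, 128.9, 35.1, 46.2], 0.94), ([474.5, 169.0, 49.3, 39.0], 0.82), ([486.2, 232.7, 50.2, 38.6], 0.75)]
vial_a [([339.4, 324.4, 14.2, 17.1], 0.64), ([334.9, 228.0, 16.0, 22.1], 0.55)]
beaker [([248.4, 124.4, 34.9, 41.7], 0.86)]
dish [([394.7, 136.4, 46.9, 43.6], 0.86)]
reagent [([113.4, 237.0, 46.2, 35.7], 0.57)]
```

View pics/top0.png

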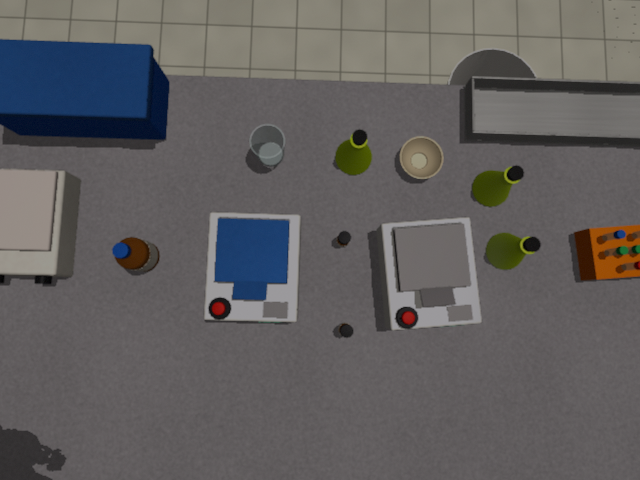

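View pics/scene0.png

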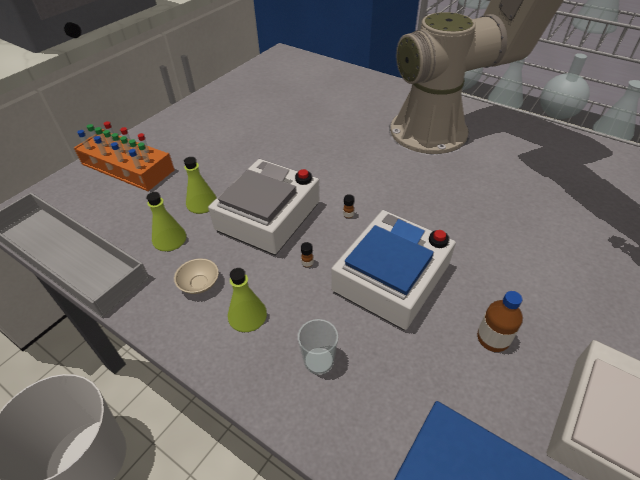

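Top view: the blue heater's deck spans about (207,213)–(300,321), with its red button at (219,308) and lip at (250,291). The look-alikes are the grey heater's red button at (407,318) and its grey lid at (432,258). The blue box at (80,90) is not a heater. I choose the button at (219,308), next to the blue lid.

```bash
cat > h.py <<'E'
import numpy as np,cv2
from scipy.spatial.transform import Rotation as R
from scipy.optimize import least_squares
def ray(p,uv,z):
    T=np.array(p['cam_to_world']);d=T[:3,:3]@[(uv[0]-p['cx'])/p['fx'],(uv[1]-p['cy'])/p['fy'],1]
    return T[:3,3]+d*(z-T[2,3])/d[2]
def proj(p,X):
    T=np.array(p['cam_to_world']);c=(np.atleast_2d(X)-T[:3,3])@T[:3,:3]
    return c[:,:2]/c[:,2:]*[p['fx'],p['fy']]+[p['cx'],p['cy']]
def w(pose,X):
    x,y,a=pose;X=np.atleast_2d(X);return np.c_[x+np.cos(a)*X[:,0]-np.sin(a)*X[:,1],y+np.sin(a)*X[:,0]+np.cos(a)*X[:,1],X[:,2]]
E
python3 - <<'E'
from station import r
from h import *
p=r.read_camera('top');im=p['image'];hsv=cv2.cvtColor(im,cv2.COLOR_BGR2HSV)
red=((hsv[...,0]<8)|(hsv[...,0]>172))&(hsv[...,1]>180)&(hsv[...,2]>90)
def cen(m,b):
    ys,xs=np.nonzero(m[b[1]:b[3],b[0]:b[2]]);return np.array([xs.mean()+b[0],ys.mean()+b[1],len(xs)])
for b in((200,290,240,330),(390,300,425,335)):
    c=cen(red,b);print('btn',c,ray(p,c,.101))
blue=(abs(hsv[...,0].astype(int)-110)<12)&(hsv[...,1]>150)
m=np.zeros(blue.shape,np.uint8);m[205:284,200:305]=blue[205:284,200:305]
# include only the lid (rows above lip)
rc=cv2.minAreaRect(cv2.findNonZero(m));box=cv2.boxPoints(rc);print(box)
for c in box: print(ray(p,c,.1))
s=r.read_camera('scene');hs=cv2.cvtColor(s['image'],cv2.COLOR_BGR2HSV)
rs=((hs[...,0]<8)|(hs[...,0]>172))&(hs[...,1]>180)&(hs[...,2]>90)
c=cen(rs,(425,225,455,252));print('scene btn',c,ray(s,c,.1))
for l,z in(('flask',.06),('vial_a',.05),('beaker',.04),('reagent',.06)):
    print(l,[ray(p,(d['box'][0]+d['box'][2]/2,d['box'][1]+d['box'][3]/2),z).round(3) for d in r.boxes_of(p,l)][:3])
cv2.imwrite('pics/crop.png',cv2.resize(im[200:335,190:315],None,fx=4.4,fy=4.4,interpolation=cv2.INTER_CUBIC))
E
```

```text
btn [218.01515152 308.04545455 132.        ] [0.46814326 0.22920636 0.101     ]
btn [408.10852713 317.36434109 129.        ] [ 0.45943733 -0.11005736  0.101     ]
[[214.67513 282.3961 ]
 [216.68391 218.11511]
 [288.3327  220.35413]
 [286.3239  284.6351 ]]
[0.51339429 0.23759306 0.1       ]
[0.62987149 0.23983106 0.1       ]
[0.62935835 0.10965947 0.1       ]
[0.51251221 0.10949901 0.1       ]
scene btn [439.21359223 235.         103.        ] [0.47292977 0.22976134 0.1       ]
flask [array([ 0.588, -0.317,  0.06 ]), array([ 0.774, -0.015,  0.06 ]), array([ 0.715, -0.294,  0.06 ])]
vial_a [array([ 0.429, -0.002,  0.05 ]), array([0.605, 0.003, 0.05 ])]
beaker [array([0.784, 0.161, 0.04 ])]
reagent [array([0.565, 0.396, 0.06 ])]
```

View pics/crop.png

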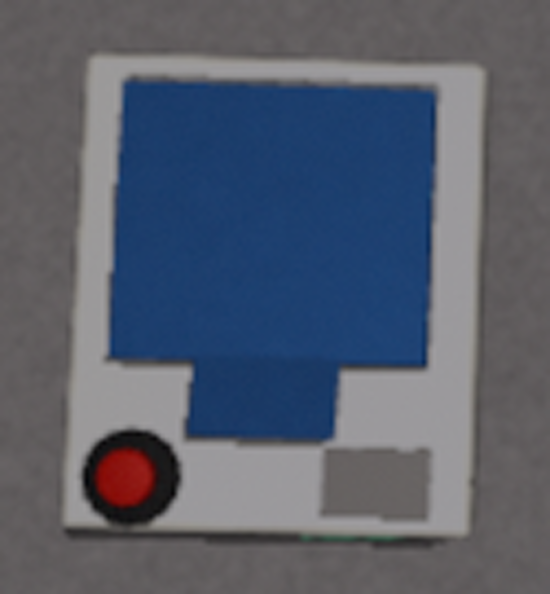

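The crop confirms the blue lid with its lip at (262,400) and the red button at (127,476) at the front left. Heater origin is about (0.544, 0.174), yaw about 0, and the button is at (0.467, 0.229). That agrees with the lid rectangle. I'm now moving above the button with the fingers shut.

{"fn": "move_arm", "kwargs": {
  "targets": [
    {"travel":[-4,-2,0],"dr":[0,0,-0.1],"fingers":255},
    {"travel":[-8,-4,0],"dr":[0,0,-0.2],"fingers":255},
    {"travel":[-12,-6.4,1],"dr":[0,0,-0.3],"fingers":255},
    {"travel":[-16,-8.5,2],"dr":[0,0,-0.4],"fingers":255},
    {"travel":[-20,-10.6,3],"dr":[0,0,-0.404],"fingers":255},
    {"travel":[-24,-12.7,4],"dr":[0,0,-0.404],"fingers":255},
    {"travel":[-28,-14.8,5],"dr":[0,0,-0.404],"fingers":255},
    {"travel":[-32,-17,5.5],"dr":[0,0,-0.404],"fingers":255},
    {"travel":[-34,-18,6],"dr":[0,0,-0.404],"fingers":255},
    {"travel":[-34,-18,6],"dr":[0,0,-0.404],"fingers":255}
  ]
}}

```text
time_s: 2.4
ee_pos: [0.4695, 0.2272, 0.1548]
tcp_rot: [0.002, 1.0, -0.0, -0.0]
contact_force: [-1.1, 0.2, 0.8]
opening: 0.0001
grip_force: 0.0
```

```bash
python3 - <<'E'
from station import r
from h import *
s=r.sense();print({k:s[k] for k in('time_s','ee_pos','qpos','contact_force','opening')},R.from_quat(s['tcp_rot']).as_matrix().round(3))
p=r.read_camera('wrist');im=p['image'];cv2.imwrite('pics/w1.png',im)
M=np.array(p['mount']);T=np.eye(4);T[:3,:3]=R.from_quat(s['tcp_rot']).as_matrix();T[:3,3]=s['ee_pos'];p['cam_to_world']=T@M
hsv=cv2.cvtColor(im,cv2.COLOR_BGR2HSV)
red=(((hsv[...,0]<8)|(hsv[...,0]>172))&(hsv[...,1]>180)&(hsv[...,2]>90)).astype(np.uint8)
n,l,st,c=cv2.connectedComponentsWithStats(red)
for i in range(1,n):
    if st[i,4]>300: print(st[i],c[i],ray(p,c[i],.102))
E
```

```text
{'time_s': 2.4, 'ee_pos': array([0.46953491, 0.22722278, 0.15477683]), 'qpos': array([ 2.97001093e-01,  2.37582445e-01, -2.06836035e-01,  1.12677463e+00,
       -4.32336691e-04,  3.01549857e-01]), 'contact_force': array([-1.14800013,  0.22966415,  0.83975057]), 'opening': 9.331523625105534e-05} [[-1.     0.005 -0.   ]
 [ 0.005  1.    -0.001]
 [ 0.    -0.001 -1.   ]]
[ 299  234   36   37 1018] [316.31827112 252.05009823] [0.46595359 0.2292614  0.102     ]
```

View pics/w1.png

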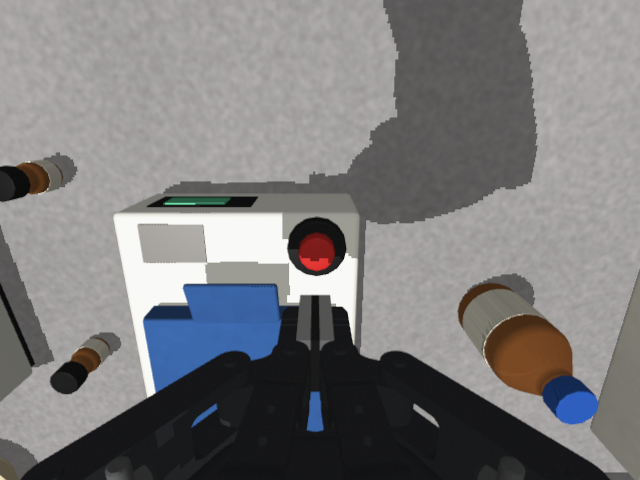

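The wrist view shows the red button at (316,252). It measures (0.466, 0.229) at its height, which agrees with the top view. The fingertips are at (316,300). Pressing now.

{"fn": "move_arm", "kwargs": {
  "targets": [
    {"travel":[0.35,0.2,0],"dr":[0,0,0],"fingers":255},
    {"travel":[0.35,0.2,0.8],"dr":[0,0,0],"fingers":255},
    {"travel":[0.35,0.2,1.6],"dr":[0,0,0],"fingers":255},
    {"travel":[0.35,0.2,2.3],"dr":[0,0,0],"fingers":255},
    {"travel":[0.35,0.2,2.8],"dr":[0,0,0],"fingers":255},
    {"travel":[0.35,0.2,3.1],"dr":[0,0,0],"fingers":255},
    {"travel":[0.35,0.2,3.4],"dr":[0,0,0],"fingers":255},
    {"travel":[0.35,0.2,3.6],"dr":[0,0,0],"fingers":255},
    {"travel":[0.35,0.2,3.7],"dr":[0,0,0],"fingers":255},
    {"travel":[0.35,0.2,3.7],"dr":[0,0,0],"fingers":255}
  ]
}}

```text
time_s: 3.45
ee_pos: [0.4645, 0.2316, 0.1185]
tcp_rot: [-0.0, 1.0, 0.0, 0.0]
contact_force: [1.0, 0.1, 1.3]
opening: 0.0001
grip_force: 0.0
```

{"fn": "move_arm", "kwargs": {
  "targets": [
    {"travel":[-0.1,-0.1,0.1],"dr":[0,0,0],"fingers":255},
    {"travel":[-0.1,-0.1,0.15],"dr":[0,0,0],"fingers":255},
    {"travel":[-0.1,-0.1,0.2],"dr":[0,0,0],"fingers":255},
    {"travel":[-0.1,-0.1,0.25],"dr":[0,0,0],"fingers":255},
    {"travel":[-0.1,-0.1,0.3],"dr":[0,0,0],"fingers":255},
    {"travel":[-0.1,-0.1,0.3],"dr":[0,0,0],"fingers":255},
    {"travel":[-0.1,-0.1,0.3],"dr":[0,0,0],"fingers":255},
    {"travel":[-0.1,-0.1,0.3],"dr":[0,0,0],"fingers":255},
    {"travel":[-0.1,-0.1,0.3],"dr":[0,0,0],"fingers":255},
    {"travel":[-0.1,-0.1,0.3],"dr":[0,0,0],"fingers":255}
  ]
}}

```text
time_s: 4.45
ee_pos: [0.4654, 0.2307, 0.1155]
tcp_rot: [-0.0, 1.0, 0.0, 0.0]
contact_force: [-0.2, 0.4, 0.4]
opening: 0.0001
grip_force: 0.0
```

```bash
python3 - <<'E'
from station import r
import cv2,numpy as np
s=r.sense();print(s['ee_pos'],s['contact_force'],s['moment'])
a=r.read_camera('wrist')['image'];b=r.read_camera('scene')['image']
a=a[180:380,200:460]
cv2.imwrite('pics/press.png',np.hstack([cv2.resize(a,(520,400)),cv2.resize(b[190:270,400:456],(280,400))]))
E
```

```text
[0.46539918 0.23069254 0.11551588] [-0.24082407  0.36771928  0.37878028] [0.01851759 0.003805   0.00682017]
```

View pics/press.png

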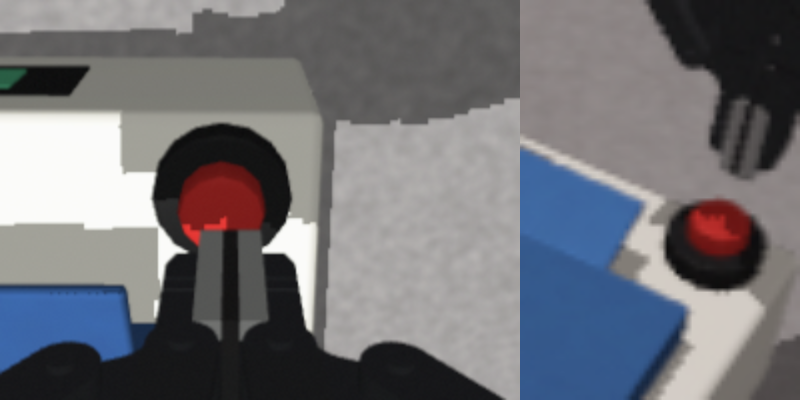

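```bash
python3 - <<'E'
from station import r
from h import *
s=r.sense();p=r.read_camera('scene')
for z in(.0935,.1,.105,.11,.115,.12): print(z,proj(p,[.4654,.2307,z]),ray(p,(444,226),z))
print(proj(p,[.466,.2292,.102]))
w_=r.read_camera('wrist');M=np.array(w_['mount'])
c=np.linalg.inv(M)
for t in(.0,.01,.022): 
    v=(c@[0,0,t,1])[:3];print(t,v[:2]/v[2]*w_['fx']+[w_['cx'],w_['cy']])
E
```

```text
0.0935 [[440.66272364 235.19434796]] [0.4378061  0.22554475 0.0935    ]
0.1 [[441.25899587 232.90371254]] [0.44453674 0.22723381 0.1       ]
0.105 [[441.72208139 231.12472631]] [0.44971416 0.22853309 0.105     ]
0.11 [[442.18905889 229.33078865]] [0.45489158 0.22983236 0.11      ]
0.115 [[442.65997766 227.52171027]] [0.460069   0.23113164 0.115     ]
0.12 [[443.1348878  225.69729867]] [0.46524642 0.23243091 0.12      ]
[[440.60813719 232.07308874]]
0.0 [312.79915008 295.80307052]
0.01 [312.87093312 286.92038179]
0.022 [312.94802599 277.38063417]
```

The picture shows the fingertips still about 15 mm above the button: tip at wrist pixel (315,295), scene pixel (444,226). The tip therefore sits nearer the TCP than stated. I'm continuing down in small steps and watching the force.

{"fn": "move_arm", "kwargs": {
  "targets": [
    {"travel":[0,-0.1,0.3],"dr":[0,0,0],"fingers":255},
    {"travel":[0,-0.1,0.6],"dr":[0,0,0],"fingers":255},
    {"travel":[0,-0.1,0.8],"dr":[0,0,0],"fingers":255},
    {"travel":[0,-0.1,1.0],"dr":[0,0,0],"fingers":255},
    {"travel":[0,-0.1,1.2],"dr":[0,0,0],"fingers":255},
    {"travel":[0,-0.1,1.3],"dr":[0,0,0],"fingers":255},
    {"travel":[0,-0.1,1.4],"dr":[0,0,0],"fingers":255},
    {"travel":[0,-0.1,1.5],"dr":[0,0,0],"fingers":255},
    {"travel":[0,-0.1,1.5],"dr":[0,0,0],"fingers":255},
    {"travel":[0,-0.1,1.5],"dr":[0,0,0],"fingers":255}
  ]
}}

```text
time_s: 5.65
ee_pos: [0.4654, 0.2297, 0.1005]
tcp_rot: [-0.0, 1.0, 0.0, 0.0]
contact_force: [-0.3, -0.6, 0.3]
opening: 0.0004
grip_force: 0.0
```

{"fn": "move_arm", "kwargs": {
  "targets": [
    {"travel":[0,0,0.1],"dr":[0,0,0],"fingers":255},
    {"travel":[0,0,0.2],"dr":[0,0,0],"fingers":255},
    {"travel":[0,0,0.3],"dr":[0,0,0],"fingers":255},
    {"travel":[0,0,0.4],"dr":[0,0,0],"fingers":255},
    {"travel":[0,0,0.5],"dr":[0,0,0],"fingers":255},
    {"travel":[0,0,0.5],"dr":[0,0,0],"fingers":255},
    {"travel":[0,0,0.5],"dr":[0,0,0],"fingers":255},
    {"travel":[0,0,0.5],"dr":[0,0,0],"fingers":255},
    {"travel":[0,0,0.5],"dr":[0,0,0],"fingers":255},
    {"travel":[0,0,0.5],"dr":[0,0,0],"fingers":255}
  ]
}}

```text
time_s: 6.65
ee_pos: [0.4654, 0.2297, 0.0955]
tcp_rot: [-0.0, 1.0, 0.0, 0.0]
contact_force: [-0.2, 0.8, 0.7]
opening: -0.0
grip_force: 0.0
```

```bash
python3 - <<'E'
from station import r
import cv2,numpy as np
s=r.sense();print(s['ee_pos'],s['contact_force'],s['moment'])
a=r.read_camera('wrist')['image'];b=r.read_camera('scene')['image']
a=a[180:380,200:460]
cv2.imwrite('pics/press2.png',np.hstack([cv2.resize(a,(520,400)),cv2.resize(b[190:270,400:456],(280,400))]))
E
```

```text
[0.46541161 0.22970896 0.09554092] [-0.23991902  0.80638648  0.72943383] [-0.00402948 -0.04895694 -0.03363078]
```

View pics/press2.png

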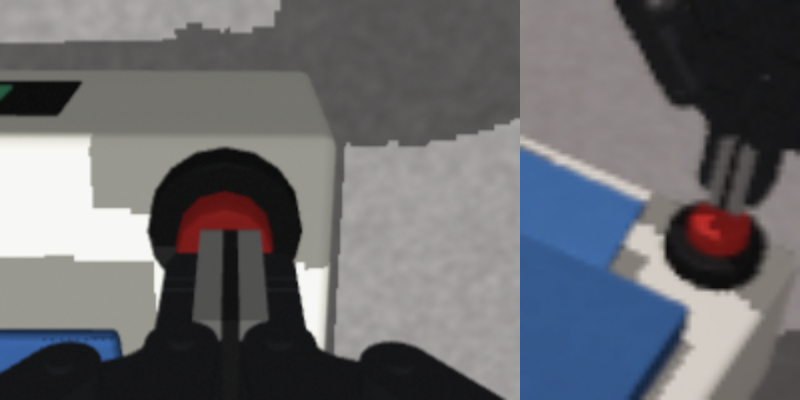

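The tip is now just about at the button top, centred on it. Continuing down.

{"fn": "move_arm", "kwargs": {
  "targets": [
    {"travel":[0,0,0.1],"dr":[0,0,0],"fingers":255},
    {"travel":[0,0,0.2],"dr":[0,0,0],"fingers":255},
    {"travel":[0,0,0.3],"dr":[0,0,0],"fingers":255},
    {"travel":[0,0,0.4],"dr":[0,0,0],"fingers":255},
    {"travel":[0,0,0.5],"dr":[0,0,0],"fingers":255},
    {"travel":[0,0,0.6],"dr":[0,0,0],"fingers":255},
    {"travel":[0,0,0.6],"dr":[0,0,0],"fingers":255},
    {"travel":[0,0,0.6],"dr":[0,0,0],"fingers":255},
    {"travel":[0,0,0.6],"dr":[0,0,0],"fingers":255},
    {"travel":[0,0,0.6],"dr":[0,0,0],"fingers":255}
  ]
}}

```text
time_s: 7.75
ee_pos: [0.4654, 0.2297, 0.0896]
tcp_rot: [-0.0, 1.0, 0.0, 0.0]
contact_force: [0.5, 0.1, -0.1]
opening: -0.0002
grip_force: 0.0
```

{"fn": "move_arm", "kwargs": {
  "targets": [
    {"travel":[0,0,0.1],"dr":[0,0,0],"fingers":255},
    {"travel":[0,0,0.2],"dr":[0,0,0],"fingers":255},
    {"travel":[0,0,0.3],"dr":[0,0,0],"fingers":255},
    {"travel":[0,0,0.4],"dr":[0,0,0],"fingers":255},
    {"travel":[0,0,0.4],"dr":[0,0,0],"fingers":255},
    {"travel":[0,0,0.4],"dr":[0,0,0],"fingers":255},
    {"travel":[0,0,0.4],"dr":[0,0,0],"fingers":255},
    {"travel":[0,0,0.4],"dr":[0,0,0],"fingers":255},
    {"travel":[0,0,0.4],"dr":[0,0,0],"fingers":255},
    {"travel":[0,0,0.4],"dr":[0,0,0],"fingers":255}
  ]
}}

```text
time_s: 8.75
ee_pos: [0.4654, 0.2297, 0.0855]
tcp_rot: [-0.0, 1.0, 0.0, 0.0]
contact_force: [-1.7, -0.7, 1.5]
opening: -0.0001
grip_force: 0.9
```

```bash
python3 - <<'E'
from station import r
import cv2,numpy as np
s=r.sense();print(s['ee_pos'],s['contact_force'],s['moment'],s['joint_torque'])
a=r.read_camera('wrist')['image'];b=r.read_camera('scene')['image']
a=a[180:380,200:460]
cv2.imwrite('pics/press3.png',np.hstack([cv2.resize(a,(520,400)),cv2.resize(b[190:270,400:456],(280,400))]))
E
```

```text
[0.46537336 0.22966847 0.08553191] [-1.72921235 -0.74696196  1.51590134] [0.01214842 0.09757244 0.00568592] [-4.79283580e-02 -4.25294495e+01  2.66102654e+01 -3.02806674e-01
  3.76049109e-03 -2.17229353e-04]
```

View pics/press3.png

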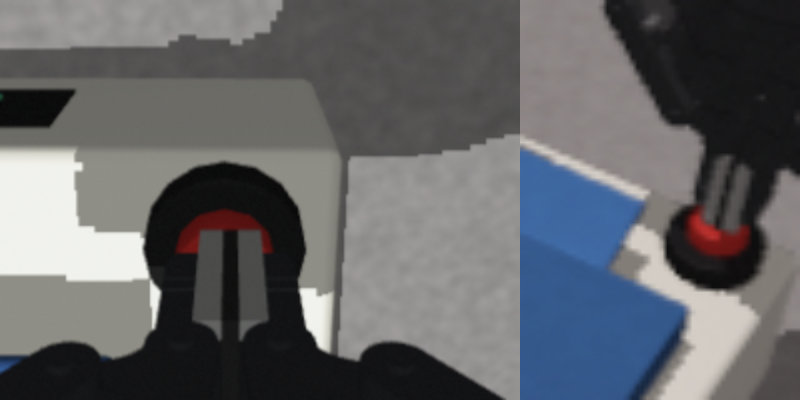

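The scene and wrist rays agree once the 22 mm pad depth is counted: the real tip is about 15 mm behind the reported TCP. The tip is therefore at z ≈ 0.1005, just starting to press. About 5 mm remain.

{"fn": "move_arm", "kwargs": {
  "targets": [
    {"travel":[0,0,0.1],"dr":[0,0,0],"fingers":255},
    {"travel":[0,0,0.2],"dr":[0,0,0],"fingers":255},
    {"travel":[0,0,0.3],"dr":[0,0,0],"fingers":255},
    {"travel":[0,0,0.4],"dr":[0,0,0],"fingers":255},
    {"travel":[0,0,0.4],"dr":[0,0,0],"fingers":255},
    {"travel":[0,0,0.4],"dr":[0,0,0],"fingers":255},
    {"travel":[0,0,0.4],"dr":[0,0,0],"fingers":255},
    {"travel":[0,0,0.4],"dr":[0,0,0],"fingers":255},
    {"travel":[0,0,0.4],"dr":[0,0,0],"fingers":255},
    {"travel":[0,0,0.4],"dr":[0,0,0],"fingers":255}
  ]
}}

```text
time_s: 9.85
ee_pos: [0.4654, 0.2297, 0.0815]
tcp_rot: [-0.0, 1.0, 0.0, 0.0]
contact_force: [-1.9, 0.2, 4.2]
opening: 0.0004
grip_force: 2.0
```

{"fn": "move_arm", "kwargs": {
  "targets": [
    {"travel":[0,0,0.05],"dr":[0,0,0],"fingers":255},
    {"travel":[0,0,0.1],"dr":[0,0,0],"fingers":255},
    {"travel":[0,0,0.15],"dr":[0,0,0],"fingers":255},
    {"travel":[0,0,0.2],"dr":[0,0,0],"fingers":255},
    {"travel":[0,0,0.2],"dr":[0,0,0],"fingers":255},
    {"travel":[0,0,0.2],"dr":[0,0,0],"fingers":255},
    {"travel":[0,0,0.2],"dr":[0,0,0],"fingers":255},
    {"travel":[0,0,0.2],"dr":[0,0,0],"fingers":255},
    {"travel":[0,0,0.2],"dr":[0,0,0],"fingers":255},
    {"travel":[0,0,0.2],"dr":[0,0,0],"fingers":255}
  ]
}}

```text
time_s: 10.85
ee_pos: [0.4654, 0.2297, 0.0802]
tcp_rot: [-0.0, 1.0, 0.0, 0.0]
contact_force: [-3.7, -1.3, 9.0]
opening: -0.0002
grip_force: 4.7
```

The force is 9 N, past the 5 N spring, and the travel has stopped, so the button is fully down. I'll add a final small push for certainty, then rise straight up and tilt the fingers forward for the lid.

{"fn": "move_arm", "kwargs": {
  "targets": [
    {"travel":[0,0,0.1],"dr":[0,0,0],"fingers":255},
    {"travel":[0,0,0.1],"dr":[0,0,0],"fingers":255},
    {"travel":[0,0,-2],"dr":[0,0,0],"fingers":255},
    {"travel":[0,0,-5],"dr":[0,0,0],"fingers":255},
    {"travel":[1,-1,-9],"dr":[0,-0.1,0],"fingers":255},
    {"travel":[2,-3,-12],"dr":[0,-0.24,0],"fingers":255},
    {"travel":[4,-5,-12],"dr":[0,-0.38,0],"fingers":255},
    {"travel":[6,-7,-12],"dr":[0,-0.52,0],"fingers":255},
    {"travel":[6.5,-7,-12],"dr":[0,-0.66,0],"fingers":255},
    {"travel":[6.5,-7,-12],"dr":[0,-0.8,0],"fingers":255}
  ]
}}

```text
time_s: 11.85
ee_pos: [0.4009, 0.1617, 0.2072]
tcp_rot: [0.001, 0.922, -0.002, 0.387]
contact_force: [-110.9, -49.5, -118.1]
opening: 0.0001
grip_force: 0.0
```

```bash
python3 - <<'E'
from station import r
from h import *
s=r.sense();print({k:s[k] for k in('time_s','ee_pos','qpos','contact_force')},R.from_quat(s['tcp_rot']).as_matrix().round(3))
p=r.read_camera('scene')['image'];cv2.imwrite('pics/s1.png',cv2.resize(p[100:330,250:530],None,fx=2.5,fy=2.5))
E
```

```text
{'time_s': 11.85, 'ee_pos': array([0.40093138, 0.16171394, 0.20719206]), 'qpos': array([ 0.4083058 , -0.51105171, -1.02873123,  0.30188816, -0.29135653,
        0.29496146]), 'contact_force': array([-110.88338935,  -49.48085928, -118.14008234])} [[-0.7    0.003  0.714]
 [ 0.001  1.    -0.004]
 [-0.714 -0.002 -0.7  ]]
```

View pics/s1.png

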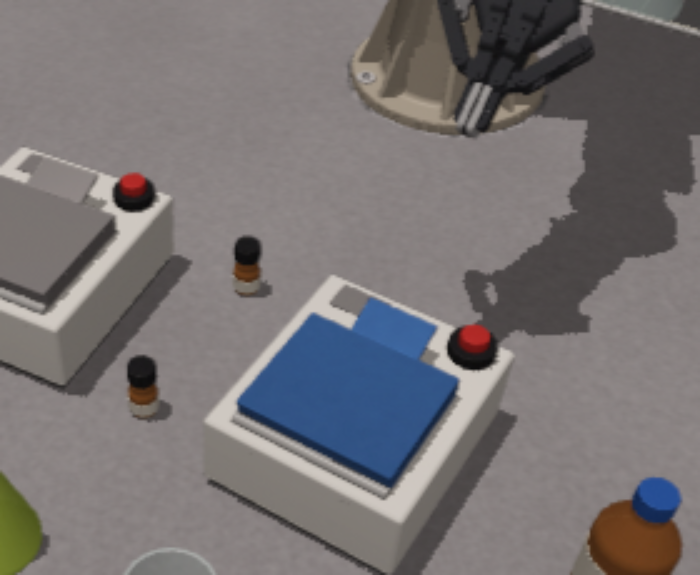

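Joint 3 has reached its stop at -1.03, which explains the large reading. The pose folds the elbow too far, so I'm backing off forward, away from the limit.

{"fn": "move_arm", "kwargs": {
  "targets": [
    {"travel":[-1,0,1],"dr":[0,0,0],"fingers":255},
    {"travel":[-2.1,0,2.1],"dr":[0,0,0],"fingers":255},
    {"travel":[-2.8,0,2.8],"dr":[0,0,0],"fingers":255},
    {"travel":[-2.8,0,2.8],"dr":[0,0,0],"fingers":255},
    {"travel":[-2.8,0,2.8],"dr":[0,0,0],"fingers":255},
    {"travel":[-2.8,0,2.8],"dr":[0,0,0],"fingers":255},
    {"travel":[-2.8,0,2.8],"dr":[0,0,0],"fingers":255},
    {"travel":[-2.8,0,2.8],"dr":[0,0,0],"fingers":255},
    {"travel":[-2.8,0,2.8],"dr":[0,0,0],"fingers":255},
    {"travel":[-2.8,0,2.8],"dr":[0,0,0],"fingers":255}
  ]
}}

```text
time_s: 12.9
ee_pos: [0.4418, 0.1626, 0.2067]
tcp_rot: [0.001, 0.923, -0.001, 0.386]
contact_force: [-0.5, 0.1, 0.1]
opening: 0.0002
grip_force: 0.0
```

```bash
python3 - <<'E'
from station import r
s=r.sense();print({k:s[k] for k in('time_s','ee_pos','qpos','contact_force')})
E
```

```text
{'time_s': 12.9, 'ee_pos': array([0.44179316, 0.16261967, 0.20666181]), 'qpos': array([ 0.34722823, -0.41913884, -0.99551284,  0.23334507, -0.24753459,
        0.24886915]), 'contact_force': array([-0.46056211,  0.07249001,  0.09487577])}
```

```bash
cat > kin.py <<'E'
import numpy as np
from scipy.spatial.transform import Rotation as R
from scipy.optimize import least_squares
Q=np.array([[1.027,.313,.046,1.304,0,1.431],[.297,.23758,-.20684,1.12677,-.0004,.30155],[.40831,-.51105,-1.02873,.30189,-.29136,.29496],[.34723,-.41914,-.99551,.23335,-.24753,.24887]])
P=np.array([[.2257,.5283,.2146],[.46953,.22722,.15478],[.40093,.16171,.20719],[.44179,.16262,.20666]])
D=np.array([[0,0,-1],[0,0,-1],[.714,-.004,-.7],[.714,0,-.7]])
def ez(a,v): return R.from_euler('z',a).apply(v)
def fk(k,q):
    r0,z0,L1,o1,L2,o2,Lw,Lt,yo=k
    u=lambda a:np.array([np.cos(a),0,-np.sin(a)])   # a: angle below horizontal
    a3=q[1]-q[2]+q[3]
    # tool swings in the plane by a3, then j5 about the axis normal to tool in-plane
    t=u(a3);n=np.array([np.sin(a3),0,np.cos(a3)])
    tt=R.from_rotvec(n*q[4]).apply(t)
    p=np.array([r0,yo,z0])+L1*u(q[1]+o1)+L2*u(q[1]-q[2]+o2)+Lw*t+Lt*tt
    return ez(q[0],p),ez(q[0],tt)
k0=[0,.3,.3,-1.57,.3,0,.1,.15,0]
def f(k): return np.r_[np.concatenate([np.r_[(fk(k,q)[0]-p)*1000,(fk(k,q)[1]-d)*30] for q,p,d in zip(Q,P,D)]),(np.array(k)-k0)*.5]
S=least_squares(f,k0);K=S.x
def ik(p,d,q0):
    g=lambda q:np.r_[(fk(K,np.r_[q,0])[0]-p)*10,fk(K,np.r_[q,0])[1]-d]
    s=least_squares(g,q0);return s.x,np.abs(s.fun).max()
if __name__=='__main__':
    print(K.round(3),S.fun[:24].round(1))
    q=Q[3][:5]
    for p,t in [((.45,.163,.15),.77),((.45,.163,.11),.77),((.50,.163,.1),.77),((.50,.163,.1),.6),((.50,.163,.1),.45),((.50,.163,.1),.3),((.56,.163,.22),.5),((.62,.163,.24),.5),((.66,.163,.23),.77)]:
        q,e=ik(np.array(p),np.array([np.cos(t),0,-np.sin(t)]),q);print(p,t,q.round(2),e.round(3))
E
python3 kin.py
```

```text
[ 0.006  0.231  0.516 -1.571  0.408 -0.135  0.137  0.316  0.08 ] [ 0.1 -0.1  0.  -0.  -0.   0.  -0.   0.1 -0.  -0.  -0.   0.   0.   0.
 -0.1  0.  -0.  -0.  -0.  -0.   0.1 -0.1 -0.1 -0.1]
(0.45, 0.163, 0.15) 0.77 [ 0.34 -0.31 -1.12 -0.01 -0.24] 0.0
(0.45, 0.163, 0.11) 0.77 [ 0.34 -0.2  -1.19 -0.19 -0.24] 0.0
(0.5, 0.163, 0.1) 0.77 [ 0.28 -0.07 -1.14 -0.28 -0.2 ] 0.0
(0.5, 0.163, 0.1) 0.6 [ 0.32  0.06 -1.32 -0.76 -0.26] 0.0
(0.5, 0.163, 0.1) 0.45 [ 0.35  0.44 -1.49 -1.45 -0.31] 0.0
(0.5, 0.163, 0.1) 0.3 [ 0.37  1.51 -1.71 -2.9  -0.36] 0.002
(0.56, 0.163, 0.22) 0.5 [ 0.28  1.65 -2.28 -3.41 -0.24] 0.0
(0.62, 0.163, 0.24) 0.5 [ 0.23  1.73 -2.41 -3.63 -0.2 ] 0.0
(0.66, 0.163, 0.23) 0.77 [ 0.19  1.69 -2.76 -3.66 -0.13] 0.0
```

The kinematic model fits to 0.1 mm. Joint 3's limit means the fingers need a steeper tilt near the lip, so I'm planning the lid path with that limit.

```bash
cat > plan.py <<'E'
from kin import *
H=np.array([.629,.08])  # hinge x,z
Y=.159
def tcp(U,th):   # upper-front corner of the tip -> TCP
    X=np.array([-np.sin(th),-np.cos(th)]);Z=np.array([np.cos(th),-np.sin(th)])
    return np.array(U)+.011*X+.015*Z
def lidpt(a,h,ph): return H+np.array([-a*np.cos(ph)+h*np.sin(ph),a*np.sin(ph)+h*np.cos(ph)])
def solve(U,th,q):
    t=tcp(U,th);q,e=ik(np.array([t[0],Y,t[1]]),np.array([np.cos(th),0,-np.sin(th)]),q);return t,q,e
E
python3 - <<'E'
from plan import *
q=Q[3][:5]
print('start pose, front of lip, U at (.478,.095)')
for th in(.85,.9,.95,1.0,1.05,1.1):
    t,q,e=solve((.478,.095),th,q);t2,q2,e2=solve((.478,.145),th,q);print(th,t.round(4),q.round(2),round(e,3),'high',q2.round(2))
for ph,th in((0,1.0),(.2,1.0),(.4,1.),(.6,1.),(.8,1.),(1.,1.),(1.2,1.),(1.4,1.),(1.6,1.),(1.75,1.)):
    U=lidpt(.137,.022,ph);t,q,e=solve(U,th,q);print(ph,U.round(3),t.round(3),q.round(2),round(e,3))
E
```

```text
start pose, front of lip, U at (.478,.095)
0.85 [0.4796 0.0765] [ 0.27 -0.07 -1.13 -0.2  -0.18] 0.0 high [ 0.27 -0.19 -1.04  0.01 -0.18]
0.9 [0.4787 0.0764] [ 0.26 -0.07 -1.08 -0.09 -0.16] 0.0 high [ 0.26 -0.18 -0.99  0.11 -0.16]
0.95 [0.4778 0.0764] [ 0.25 -0.07 -1.03  0.01 -0.15] 0.0 high [ 0.25 -0.17 -0.94  0.19 -0.15]
1.0 [0.4768 0.0764] [ 0.24 -0.06 -0.98  0.1  -0.13] 0.0 high [ 0.24 -0.15 -0.89  0.27 -0.13]
1.05 [0.4759 0.0765] [ 0.24 -0.05 -0.93  0.18 -0.12] 0.0 high [ 0.24 -0.13 -0.84  0.35 -0.12]
1.1 [0.475  0.0766] [ 0.23 -0.03 -0.88  0.27 -0.1 ] 0.0 high [ 0.23 -0.11 -0.79  0.43 -0.1 ]
0 [0.492 0.102] [0.491 0.083] [ 0.24 -0.05 -0.94  0.12 -0.13] 0.0
0.2 [0.499 0.129] [0.498 0.11 ] [ 0.23 -0.09 -0.89  0.21 -0.12] 0.0
0.4 [0.511 0.154] [0.51  0.135] [ 0.22 -0.1  -0.82  0.29 -0.12] 0.0
0.6 [0.528 0.176] [0.527 0.157] [ 0.21 -0.1  -0.76  0.35 -0.11] 0.0
0.8 [0.549 0.194] [0.548 0.175] [ 0.2  -0.08 -0.69  0.39 -0.11] 0.0
1.0 [0.573 0.207] [0.572 0.189] [ 0.19 -0.04 -0.62  0.43 -0.1 ] 0.0
1.2 [0.6   0.216] [0.599 0.197] [ 0.18 -0.   -0.56  0.45 -0.1 ] 0.0
1.4 [0.627 0.219] [0.626 0.2  ] [ 0.17  0.04 -0.5   0.46 -0.09] 0.0
1.6 [0.655 0.216] [0.654 0.198] [ 0.16  0.1  -0.45  0.45 -0.09] 0.0
1.75 [0.675 0.211] [0.674 0.192] [ 0.15  0.14 -0.42  0.45 -0.08] 0.0
```

{"fn": "move_arm", "kwargs": {
  "targets": [
    {"travel":[0,0,0],"dr":[0,0.09,0],"fingers":255},
    {"travel":[0,0,0],"dr":[0,0.18,0],"fingers":255},
    {"travel":[0,-0.4,0],"dr":[0,0.275,0],"fingers":255},
    {"travel":[1,-0.4,2],"dr":[0,0.275,0],"fingers":255},
    {"travel":[2,-0.4,4],"dr":[0,0.275,0],"fingers":255},
    {"travel":[3,-0.4,6],"dr":[0,0.275,0],"fingers":255},
    {"travel":[4,-0.4,7.5],"dr":[0,0.275,0],"fingers":255},
    {"travel":[4.7,-0.4,8.8],"dr":[0,0.275,0],"fingers":255},
    {"travel":[4.7,-0.4,8.8],"dr":[0,0.275,0],"fingers":255},
    {"travel":[4.7,-0.4,8.8],"dr":[0,0.275,0],"fingers":255}
  ]
}}

```text
time_s: 13.9
ee_pos: [0.4714, 0.1583, 0.1113]
tcp_rot: [0.001, 0.967, -0.001, 0.255]
contact_force: [0.4, -0.5, -0.6]
opening: 0.0001
grip_force: 0.0
```

```bash
python3 - <<'E'
from station import r
from h import *
s=r.sense();print({k:s[k] for k in('time_s','ee_pos','qpos','contact_force')},R.from_quat(s['tcp_rot']).as_matrix().round(3))
p=r.read_camera('scene')['image'];w=r.read_camera('wrist')['image']
cv2.imwrite('pics/s2.png',np.hstack([cv2.resize(p[150:290,350:460],(440,560)),cv2.resize(w[130:410,150:330],(360,560))]))
E
```

```text
{'time_s': 13.9, 'ee_pos': array([0.47136431, 0.15825365, 0.1112626 ]), 'qpos': array([ 0.23921756, -0.11762231, -0.86935056,  0.31540545, -0.12035075,
        0.20976671]), 'contact_force': array([ 0.42649725, -0.50328295, -0.64065405])} [[-0.869  0.002  0.494]
 [ 0.001  1.    -0.003]
 [-0.494 -0.002 -0.869]]
```

View pics/s2.png

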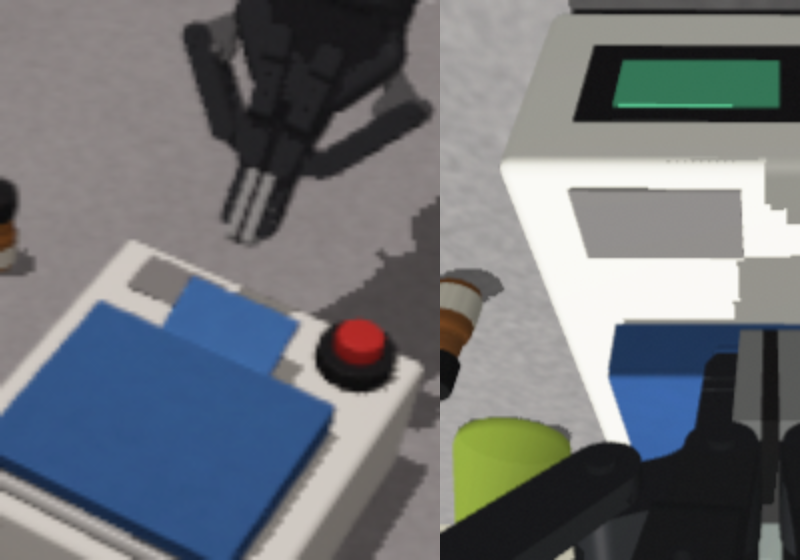

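The tip stands above the deck just ahead of the lip: tip at scene-crop (242,240), lip at (232,320). The finger lies within the lip's width and clear of the button. Descending to the deck.

{"fn": "move_arm", "kwargs": {
  "targets": [
    {"travel":[0.3,0,0.5],"dr":[0,0,0],"fingers":255},
    {"travel":[0.6,0,1.05],"dr":[0,0,0],"fingers":255},
    {"travel":[0.9,0,1.6],"dr":[0,0,0],"fingers":255},
    {"travel":[1.2,0,2.1],"dr":[0,0,0],"fingers":255},
    {"travel":[1.5,0,2.6],"dr":[0,0,0],"fingers":255},
    {"travel":[1.7,0,2.95],"dr":[0,0,0],"fingers":255},
    {"travel":[1.78,0,3.13],"dr":[0,0,0],"fingers":255},
    {"travel":[1.83,0,3.22],"dr":[0,0,0],"fingers":255},
    {"travel":[1.88,0,3.3],"dr":[0,0,0],"fingers":255},
    {"travel":[1.88,0,3.3],"dr":[0,0,0],"fingers":255}
  ]
}}

```text
time_s: 15.0
ee_pos: [0.4716, 0.1582, 0.0734]
tcp_rot: [0.001, 0.967, -0.001, 0.256]
contact_force: [-0.2, -0.5, 0.3]
opening: 0.0001
grip_force: 0.0
```

{"fn": "move_arm", "kwargs": {
  "targets": [
    {"travel":[-0.2,0,0.1],"dr":[0,0,0],"fingers":255},
    {"travel":[-0.4,0,0.22],"dr":[0,0,0],"fingers":255},
    {"travel":[-0.6,0,0.33],"dr":[0,0,0],"fingers":255},
    {"travel":[-0.8,0,0.44],"dr":[0,0,0],"fingers":255},
    {"travel":[-1.0,0,0.56],"dr":[0,0,0],"fingers":255},
    {"travel":[-1.2,0,0.68],"dr":[0,0,0],"fingers":255},
    {"travel":[-1.39,0,0.79],"dr":[0,0,0],"fingers":255},
    {"travel":[-1.39,0,0.79],"dr":[0,0,0],"fingers":255},
    {"travel":[-1.39,0,0.79],"dr":[0,0,0],"fingers":255},
    {"travel":[-1.39,0,0.79],"dr":[0,0,0],"fingers":255}
  ]
}}

```text
time_s: 16.0
ee_pos: [0.4873, 0.1582, 0.0733]
tcp_rot: [0.001, 0.967, -0.001, 0.256]
contact_force: [0.2, -0.7, -0.3]
opening: -0.0002
grip_force: 0.0
```

```bash
python3 - <<'E'
from plan import *
from station import r
s=r.sense();M=R.from_quat(s['tcp_rot']).as_matrix();p0=s['ee_pos']
th=1.054;H[:]=[.629,.08]
for ph in np.arange(0,1.76,.1):
    t=tcp(lidpt(.135,.024,ph),th);d=M.T@(np.array([t[0],p0[1],t[1]])-p0)*100
    print(ph.round(2),t.round(4),d.round(2))
E
```

```text
0.0 [0.4918 0.0855] [-1.   -0.   -0.84]
0.1 [0.4949 0.0989] [-1.93 -0.   -1.85]
0.2 [0.4993 0.1119] [-2.95 -0.01 -2.76]
0.3 [0.505  0.1243] [-4.06 -0.01 -3.57]
0.4 [0.5119 0.1362] [-5.25 -0.01 -4.26]
0.5 [0.5199 0.1473] [-6.49 -0.01 -4.83]
0.6 [0.529  0.1576] [-7.79 -0.01 -5.27]
0.7 [0.5391 0.1668] [-9.13 -0.01 -5.58]
0.8 [0.55   0.1751] [-1.049e+01 -1.000e-02 -5.750e+00]
0.9 [0.5617 0.1822] [-1.186e+01 -1.000e-02 -5.790e+00]
1.0 [0.5741 0.1881] [-1.322e+01 -1.000e-02 -5.690e+00]
1.1 [0.587  0.1927] [-1.457e+01 -1.000e-02 -5.460e+00]
1.2 [0.6003 0.196 ] [-15.89  -0.    -5.09]
1.3 [0.6139 0.198 ] [-17.17  -0.    -4.59]
1.4 [0.6276 0.1986] [-18.39   0.    -3.97]
1.5 [0.6412 0.1979] [-19.54   0.    -3.22]
1.6 [0.6548 0.1958] [-2.061e+01  1.000e-02 -2.370e+00]
1.7 [0.668  0.1923] [-2.16e+01  1.00e-02 -1.41e+00]
```

{"fn": "move_arm", "kwargs": {
  "targets": [
    {"travel":[-0.5,0,-0.2],"dr":[0,0,0],"fingers":255},
    {"travel":[-1.0,0,-0.84],"dr":[0,0,0],"fingers":255},
    {"travel":[-1.45,0,-1.35],"dr":[0,0,0],"fingers":255},
    {"travel":[-1.93,0,-1.85],"dr":[0,0,0],"fingers":255},
    {"travel":[-2.45,0,-2.3],"dr":[0,0,0],"fingers":255},
    {"travel":[-2.95,0,-2.76],"dr":[0,0,0],"fingers":255},
    {"travel":[-3.5,0,-3.17],"dr":[0,0,0],"fingers":255},
    {"travel":[-4.06,0,-3.57],"dr":[0,0,0],"fingers":255},
    {"travel":[-4.06,0,-3.57],"dr":[0,0,0],"fingers":255},
    {"travel":[-4.06,0,-3.57],"dr":[0,0,0],"fingers":255}
  ]
}}

```text
time_s: 17.0
ee_pos: [0.5052, 0.1583, 0.1245]
tcp_rot: [0.001, 0.967, -0.001, 0.256]
contact_force: [-0.2, -0.1, -0.7]
opening: -0.0
grip_force: 0.2
```

```bash
python3 - <<'E'
from station import r
from h import *
s=r.sense();print(s['ee_pos'],s['contact_force'])
p=r.read_camera('scene')['image'];w=r.read_camera('wrist')['image']
cv2.imwrite('pics/s3.png',np.hstack([cv2.resize(p[150:310,330:460],(455,560)),cv2.resize(w[130:410,150:322],(344,560))]))
E
```

```text
[0.50519956 0.15826335 0.12453559] [-0.18226725 -0.08696812 -0.73923324]
```

View pics/s3.png

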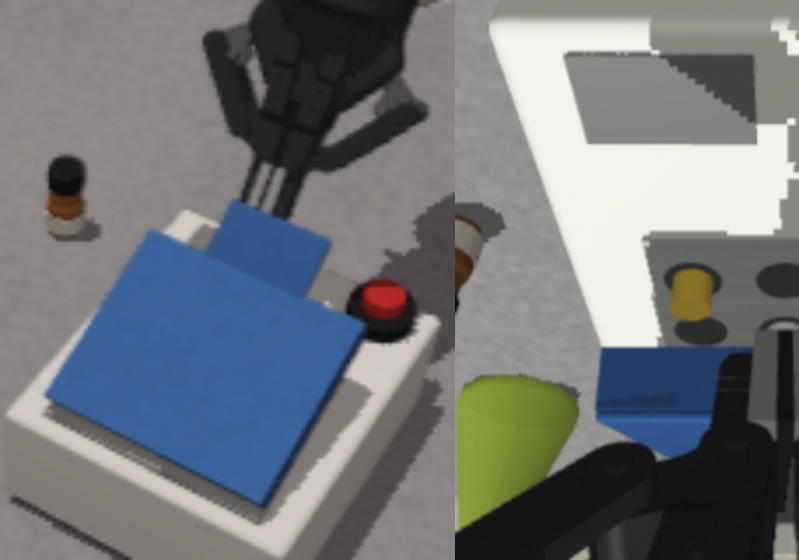

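The lid is open by about 0.3 rad with the fingertip under the lip (scene crop (270,205)). This was my last allowed picture, so I'll use numbers from here on. Following the arc.

{"fn": "move_arm", "kwargs": {
  "targets": [
    {"travel":[-0.6,0,-0.35],"dr":[0,0,0],"fingers":255},
    {"travel":[-1.19,0,-0.69],"dr":[0,0,0],"fingers":255},
    {"travel":[-1.8,0,-0.99],"dr":[0,0,0],"fingers":255},
    {"travel":[-2.43,0,-1.26],"dr":[0,0,0],"fingers":255},
    {"travel":[-3.08,0,-1.49],"dr":[0,0,0],"fingers":255},
    {"travel":[-3.73,0,-1.7],"dr":[0,0,0],"fingers":255},
    {"travel":[-4.4,0,-1.87],"dr":[0,0,0],"fingers":255},
    {"travel":[-5.07,0,-2.01],"dr":[0,0,0],"fingers":255},
    {"travel":[-5.75,0,-2.11],"dr":[0,0,0],"fingers":255},
    {"travel":[-6.43,0,-2.18],"dr":[0,0,0],"fingers":255}
  ]
}}

```text
time_s: 18.1
ee_pos: [0.5507, 0.1582, 0.1756]
tcp_rot: [0.001, 0.967, -0.001, 0.256]
contact_force: [0.0, 0.5, -0.7]
opening: -0.0
grip_force: 0.2
```

```bash
cat > lid.py <<'E'
from station import r
from h import *
def lid_angle():
    """lid angle by overlap of the modelled lid with the blue pixels, per camera"""
    out={}
    for n in('scene','top'):
        p=r.read_camera(n);hs=cv2.cvtColor(p['image'],cv2.COLOR_BGR2HSV)
        b=((abs(hs[...,0].astype(int)-110)<13)&(hs[...,1]>140)&(hs[...,2]>35)).astype(np.uint8)
        roi=np.zeros_like(b)
        if n=='scene': roi[120:330,310:470]=1
        else: roi[150:330,180:320]=1
        b&=roi;best=[]
        for a in np.arange(0,2.0,.05):
            m=np.zeros_like(b);c,s_=np.cos(a),np.sin(a)
            def pts(L): L=np.array(L);return np.c_[.629+L[:,0]*c+L[:,2]*s_,.174+L[:,1],.08-L[:,0]*s_+L[:,2]*c]
            for B in ([[x,y,z] for x in(-.115,0) for y in(-.065,.065) for z in(0,.02)],[[x,y,z] for (x,z) in((-.115,.018),(-.145,.03)) for y in(-.03,.03)]):
                cv2.fillConvexPoly(m,cv2.convexHull(proj(p,pts(B)).round().astype(np.int32)),1)
            best.append(((m&b).sum()/max(1,(m|b).sum()),a))
        best.sort(reverse=True);out[n]=[(round(float(a),2),round(float(i),2)) for i,a in best[:3]]+[int(b.sum())]
    return out
if __name__=='__main__':
    s=r.sense();print(s['time_s'],s['ee_pos'],s['contact_force'],s['qpos'][2]);print(lid_angle())
E
python3 lid.py
```

```text
18.1 [0.55070876 0.15824265 0.17556415] [ 0.04185373  0.46670538 -0.67578455] -0.6262691082182559
{'scene': [(0.8, 0.94), (0.85, 0.93), (0.9, 0.92), 5052], 'top': [(0.85, 0.95), (0.8, 0.89), (0.9, 0.89), 3475]}
```

{"fn": "move_arm", "kwargs": {
  "targets": [
    {"travel":[-0.7,0,-0.03],"dr":[0,0,0],"fingers":255},
    {"travel":[-1.37,0,-0.04],"dr":[0,0,0],"fingers":255},
    {"travel":[-2.05,0,0],"dr":[0,0,0],"fingers":255},
    {"travel":[-2.73,0,0.06],"dr":[0,0,0],"fingers":255},
    {"travel":[-3.4,0,0.16],"dr":[0,0,0],"fingers":255},
    {"travel":[-4.08,0,0.29],"dr":[0,0,0],"fingers":255},
    {"travel":[-4.75,0,0.46],"dr":[0,0,0],"fingers":255},
    {"travel":[-5.4,0,0.66],"dr":[0,0,0],"fingers":255},
    {"travel":[-5.4,0,0.66],"dr":[0,0,0],"fingers":255},
    {"travel":[-5.4,0,0.66],"dr":[0,0,0],"fingers":255}
  ]
}}

```text
time_s: 19.2
ee_pos: [0.6003, 0.1581, 0.1959]
tcp_rot: [0.001, 0.967, -0.001, 0.255]
contact_force: [0.0, -0.6, 1.0]
opening: -0.0001
grip_force: 0.0
```

```bash
python3 lid.py
```

```text
19.2 [0.60034055 0.1581322  0.19585147] [ 0.00179642 -0.61497807  1.00758744] -0.4994534971110862
{'scene': [(1.2, 0.94), (1.25, 0.93), (1.15, 0.91), 4782], 'top': [(1.2, 0.86), (1.25, 0.83), (1.15, 0.76), 1797]}
```

{"fn": "move_arm", "kwargs": {
  "targets": [
    {"travel":[-0.65,0,0.24],"dr":[0,0,0],"fingers":255},
    {"travel":[-1.28,0,0.5],"dr":[0,0,0],"fingers":255},
    {"travel":[-1.9,0,0.8],"dr":[0,0,0],"fingers":255},
    {"travel":[-2.5,0,1.12],"dr":[0,0,0],"fingers":255},
    {"travel":[-3.08,0,1.48],"dr":[0,0,0],"fingers":255},
    {"travel":[-3.65,0,1.87],"dr":[0,0,0],"fingers":255},
    {"travel":[-4.2,0,2.28],"dr":[0,0,0],"fingers":255},
    {"travel":[-4.72,0,2.72],"dr":[0,0,0],"fingers":255},
    {"travel":[-4.72,0,2.72],"dr":[0,0,0],"fingers":255},
    {"travel":[-4.72,0,2.72],"dr":[0,0,0],"fingers":255}
  ]
}}

```text
time_s: 20.3
ee_pos: [0.6548, 0.158, 0.1955]
tcp_rot: [0.001, 0.967, -0.001, 0.255]
contact_force: [0.0, -1.7, -0.6]
opening: -0.0001
grip_force: 0.0
```

```bash
python3 lid.py
```

```text
20.3 [0.65476546 0.1580398  0.1954839 ] [ 0.0102551  -1.65804641 -0.57407435] -0.3923183031827483
{'scene': [(1.95, 0.89), (1.9, 0.77), (1.85, 0.68), 2086], 'top': [(1.95, 0.58), (1.9, 0.53), (1.85, 0.47), 2425]}
```

The lid lies at its stop (1.95 rad). I'm withdrawing the finger back along its axis.

{"fn": "move_arm", "kwargs": {
  "targets": [
    {"travel":[0,0,-1],"dr":[0,0,0],"fingers":255},
    {"travel":[0,0,-3],"dr":[0,0,0],"fingers":255},
    {"travel":[0,0,-5],"dr":[0,0,0],"fingers":255},
    {"travel":[0,0,-7.5],"dr":[0,0,0],"fingers":255},
    {"travel":[0,0,-10],"dr":[0,0,0],"fingers":255},
    {"travel":[0,0,-11],"dr":[0,0,0],"fingers":255},
    {"travel":[0,0,-11],"dr":[0,0,0],"fingers":255},
    {"travel":[0,0,-11],"dr":[0,0,0],"fingers":255},
    {"travel":[0,0,-11],"dr":[0,0,0],"fingers":255},
    {"travel":[0,0,-11],"dr":[0,0,0],"fingers":255}
  ]
}}

```text
time_s: 21.4
ee_pos: [0.6001, 0.1582, 0.2897]
tcp_rot: [0.001, 0.967, -0.002, 0.255]
contact_force: [0.2, -0.2, 0.9]
opening: -0.0004
grip_force: 0.0
```

```bash
python3 lid.py; python3 - <<'E'
from station import r
p=r.read_camera('scene')
for l in('flask','vial_a','beaker','dish','reagent'): print(l,[(d['box'],round(d['conf'],2)) for d in r.boxes_of(p,l)][:3])
E
```

```text
21.4 [0.60013403 0.15822111 0.28969945] [ 0.22049745 -0.17246806  0.88032637] -0.3120638142697851
{'scene': [(1.95, 0.88), (1.9, 0.76), (1.85, 0.67), 2073], 'top': [(1.95, 0.88), (1.9, 0.83), (1.85, 0.77), 3703]}
flask [([145.6, 191.8, 41.7, 58.9], 0.97), ([183.8, 161.5, 27.3, 47.8], 0.9), ([226.3, 269.9, 41.8, 60.6], 0.75)]
vial_a [([300.0, 242.3, 14.7, 25.4], 0.82)]
beaker [([298.8, 319.2, 36.2, 55.6], 0.76)]
dish [([172.7, 256.5, 43.7, 34.9], 0.63)]
reagent [([478.3, 287.7, 46.8, 65.1], 0.69)]
```

```bash
python3 -c "
from station import r
print(r.sign_off())"
```

```text
the job is handed in; nothing more can be done
None
```

The blue heater's button was pressed fully down (9 N), then its lid was flipped open onto its stop, where it stays; the glassware is where it was and the grey heater was never approached, but the wrist force briefly read about 170 N (limit 120 N) in free air, from joint 3 reaching its range limit at about 12 s, so that could count as a failure.

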